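# Close the split cake tin in the bench clamp

### The job

Stand the loose half of the split cake tin in the bench clamp, open side towards the other half and in line with it, then squeeze the clamp's trigger again and again until the sliding jaw has closed the tin and grips it firmly. Work the jaw by the trigger only, never by pushing the jaw itself, and stop when the trigger turns stiff: the thin tin dents if it is over-tightened. Leave the trigger released and the pastry cutter, scraper and cone nozzle around the clamp where they are.

Things in the scene. Friction and masses are not known exactly. Their poses are not given: they have to be found in the camera images.
- clamp: One-hand bar clamp bolted to the bench on a grey plate 350 x 110 x 12 (thickness 12; its top is the bed). Origin on the bench surface. +x runs along the bar from the pistol grip to the fixed jaw, y across it, z up. In this frame (mm): plate from x -190 to 160, fixed jaw block at x 130 to 148 (92 high), rear tin half at x 94 to 130, bar under the steel housing of x -165 to -80 (100 high), bar centre 47 up. Free room for the loose half is between the jaw pad and x 94.
- rear_half (a point): Centre of the rear half of the split tin, fastened to the fixed jaw, 47 above the bench, axes as the clamp's. Same U shape and size as the loose half, its open side faces -x, its mating edge is 18 on the -x side of this point. With the tin closed the loose half's centre is 36 to the -x side of this point, at the same y and z.
- front_half: Loose half of the split tin: bare aluminium U-shaped shell, 36 deep (x), 56 wide (y), 70 high (z), walls 4, 0.15 to 0.3 kg, with a floor, open at the top and on its +x side. Origin at its centre, half-way up; starts upright on the bench. Grasp it from above across its 56 mm width. It must stand upright on the bed, +x pointing along the clamp's +x.
- front_back (a point): Centre of the outside of the loose half's closed back wall, 18 behind its centre; the jaw pad presses here.
- jaw: Sliding jaw on the steel bar, a block 52 wide and 58 high with a sprung rubber pad in front of it; its origin lies on the bench plane below the pad's front face (pad unloaded), x along the clamp's +x. Each full squeeze of the trigger moves it about 5 along +x; a jamming catch keeps it from going back, there is no release. The pad gives about 1 mm for every 6 N. A lasting grip over 6 N is firm, about 11 is good; the tin dents above 21.
- jaw_face (a point): Middle of the jaw pad's front face, 44 wide 50 high, 48 above the bench.
- grip (a point): Middle of the fixed pistol grip, an upright black post 12 thick (x), 24 wide (y), its middle 155 above the bench, top at 188, with the trigger in front of it (+x side).
- trigger_pad (a point): Point in the middle of the trigger's thickness, 159 above the bench at rest. The trigger is a black lever 22 wide (y), 9 thick, with a round finger rest (a roll of radius 8 across it) centred on this point; it stands 33 in front of the grip's middle, its top about 178 above the bench, and is hinged 66 below this point. Squeezing it towards the grip (-x) moves this point 18 to its stop; from the grip's back to the front of the finger rest is 47 released, 29 fully squeezed.
- trigger (a joint): Trigger angle, rad: 0 released (a spring returns it), 0.27 fully squeezed. Push needed on the finger rest: 5 to 9.5 N while the jaw runs free, more once the tin is closed; the grip that stays on the tin is about 2 times (push minus 8 N). Stop at 12 to 14 N of push (firm); 16 N dents the tin. It takes 5 to 9 squeezes, the last one stopping part way. The trigger has no overload guard: closing a gripper on it with its full force dents the tin.
- cutter: Bystander: plain round steel pastry cutter, a ring 52 wide 45 high. Origin at its underside. Leave alone.
- scraper: Bystander: flat dough scraper, 100 x 75 x 9. Origin at its underside. Leave alone.
- nozzle: Bystander: small steel cone, 30 wide 40 high. Origin at its underside. Leave alone.
Mind the look-alikes: they are no part of the job. What is shaped like the front_half but orange or red is not meant.

How it is judged:
By the outcome, as a careful person would: the job done as asked, in the order asked, and still so for the second after the job is handed in, with the robot touching nothing.
It also fails if it takes over 72 s, if anything falls off the work surface, if the arm or the gripper's body presses on something with over 40 N, if the wrist force passes 120 N, or if a joint passes its speed limit or range.

### The arm

A 6-joint arm with a two-finger parallel gripper is mounted at the origin on the work surface. World frame = base frame: x ahead of the robot, y to its left, z up, the work surface at z = 0. Lengths are in m, angles in rad, forces in N, time in s.
With the tool pointing down it reaches from about 0.4 to 0.825 m from the base axis. Payload 7 kg.
Tool frame: the origin (TCP) lies at the very end of the fingers, on their centre line; the grasp point (between the pads) lies 19 mm behind it (grip_depth is the distance from the TCP to the grasp point, in m); z points along the fingers, y is the direction in which the jaws open and shut (so a half turn about z gives the same grasp; the last joint's range is limited). The gripper opens to 88 mm and grips with 3 to 60 N. Pads are 19 mm wide; open, the fingers measure 130 mm over their backs; the gripper's body (78 mm by 193 mm) begins 47 mm behind the grasp point.
Start: joints at [-0.95, 0.359, 0.012, 0, -1.224, -0.288], TCP at [0.22, -0.638, 0.227] pointing down, gripper open.
Joint ranges: [-3.07, 3.07], [-1.43, 2.12], [-1.02, 1.25], [-3.03, 1.67], [-3.05, -0], [-3.03, 3.03]. Speed limits (rad/s): [2.39, 2.39, 3.01, 3.14, 3.14, 3.14].

### API

Orientations are given as [roll, pitch, yaw] about the fixed x, y, z axes, in that order (R = Rz(yaw) Ry(pitch) Rx(roll)).
In Python, from station import get_state, grab_frame, get_calibration, job_done, grip_depth gives the robot as it stands. The module is installed in compiled form; this text tells all that it offers.
- The arm moves only by the shell command python3 -m crank 'ROWS' [FORCE]. ROWS is JSON, a list of rows, each an object with "turn": the turn, a rotation vector about the tool's x, y, z each as a share of 2 pi rad, from -1 to 1, a list of three; "slide": the shift along the tool's x, y, z each as a share of 0.5 m, from -1 to 1, a list of three; "fingers": the opening, from -1 (shut) to 1 (fully open). A call has 1 to 5 rows; each row is the pose to reach, as a shift and turn from the pose commanded when the call began, along the tool's axes at that moment, turning the shorter way round; what a row does not reach only later rows make up. A row lasts 1/12 s, in which the tool goes at most 41.7 mm and 7.16 degrees, less where a joint would pass 70% of its speed; a pose out of reach is approached as far as the arm can. A call with a number of a shift or a turn outside -1 to 1 is refused whole. A call with a gripper value outside its range is refused whole. The fingers move at their own pace and stop on an object; FORCE is the grip in N (left out, the last holds). Time passes only in rows, so rows that repeat a pose let the fingers close. It gives the time, the measured TCP pose, the force and the opening at its end, in the units of the state.
- get_state(): the state, without advancing time (a new reading comes with each control period).
- grab_frame(name): name is "side" or "top" or "wrist"; returns the picture (400x640x3 uint8, red, green, blue); there is no depth.
- get_calibration(name): a dict with "K" (3x3 intrinsics, pixels), "dist" ([k1, k2, p1, p2, k3] as OpenCV has them; the pictures are not rectified), "pose" (4x4, takes a point from camera to world coordinates). Camera axes: x right, y up, looking along -z (the intrinsics and any distortion apply to the point x, -y, -z); pixel columns grow to the right and rows downward; lengths in m; the calibration is good to about 2 mm. A picture is of the moment at which its call begins: read the wrist's pose just before it. get_calibration takes no time and is no camera call; for the wrist camera it gives the pose at the moment of the call.
- job_done(): hands the job in, once; it reports no verdict.
The state is a dict: "t": time; "q": joint angles; "qd": joint speeds; "joint_efforts": joint torques, N m; "eef_pos": TCP position; "ee_rot": TCP orientation; "force": force on the tool from outside, world axes, zero at the start; "moment": the same for the moment, N m; "width": finger opening in m.
Only numpy, scipy, OpenCV 4.12 (cv2) and the standard library are available. Lean on these libraries where they do the work, as an engineer would, in place of code of your own. Each camera call takes 0.05 s, during which the arm holds its last target.

## Working session

There is one attempt and no reset: what is moved stays moved. The work goes in short steps, Python scripts to look and compute and a shell command to move; the robot and the scene stay as the last step left them, time stands still between calls to the robot, and variables do not carry over. Pictures are saved under pics/ and viewed, and the job is handed in when it is done.

```bash
mkdir -p pics; ls
python3 - <<'E'
from station import *
import cv2,json
s=get_state();print(s);print(grip_depth)
for n in ("side","top","wrist"):
    f=grab_frame(n);cv2.imwrite(f"pics/{n}0.png",f[:,:,::-1]);c=get_calibration(n);print(n,c)
print(get_state()['t'])
E
```

```text
pics
{'t': 0.0, 'q': array([-9.49916882e-01,  3.59378037e-01,  1.10739533e-02, -3.48714028e-04,
       -1.22409587e+00, -2.88121496e-01]), 'qd': array([-0.00014114, -0.00096807, -0.00112901, -0.00027348,  0.00126038,
       -0.00022146]), 'joint_efforts': array([-3.16729136e-03, -5.82723498e+01,  2.93035322e+01,  6.99691236e+00,
        6.65183121e-03, -1.39541976e-04]), 'eef_pos': array([ 0.22032164, -0.63752118,  0.22563524]), 'ee_rot': array([ 3.13996198e+00, -1.41413947e-04, -2.80895334e+00]), 'force': array([-0.0924733 , -0.35421826, -0.16527284]), 'moment': array([-0.02379639, -0.00304754,  0.00977848]), 'width': 0.08763798418485114}
0.0188
side {'K': array([[411.62426697,   0.        , 320.77515553],
       [  0.        , 411.62426697, 200.13387215],
       [  0.        ,   0.        ,   1.        ]]), 'dist': array([5.41669705e-05, 0.00000000e+00, 0.00000000e+00, 0.00000000e+00,
       0.00000000e+00]), 'pose': array([[ 0.98796503,  0.06033001, -0.14242679,  0.43588347],
       [-0.15340016,  0.50024955, -0.85218471, -0.60567146],
       [ 0.01983663,  0.86377698,  0.50348369
[... 473 characters left out ...]
0.07596687,  0.99695041,  0.96526252],
       [ 0.        ,  0.        ,  0.        ,  1.        ]])}
wrist {'K': array([[297.31526997,   0.        , 315.97054997],
       [  0.        , 297.31526997, 198.00197016],
       [  0.        ,   0.        ,   1.        ]]), 'dist': array([0.00309539, 0.        , 0.        , 0.        , 0.        ]), 'pose': array([[-3.26531700e-01, -9.00083371e-01, -2.88490856e-01,
         1.41174554e-01],
       [ 9.45185761e-01, -3.10639277e-01, -1.00633575e-01,
        -6.64350913e-01],
       [ 9.62016393e-04, -3.05537502e-01,  9.52179557e-01,
         3.82259541e-01],
       [ 0.00000000e+00,  0.00000000e+00,  0.00000000e+00,
         1.00000000e+00]])}
0.15
```

View pics/side0.png

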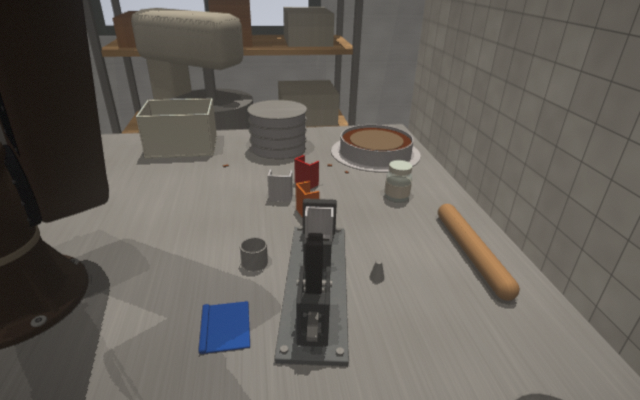

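View pics/top0.png

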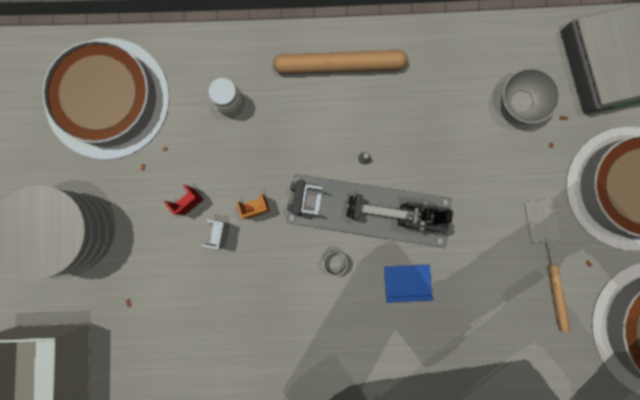

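View pics/wrist0.png

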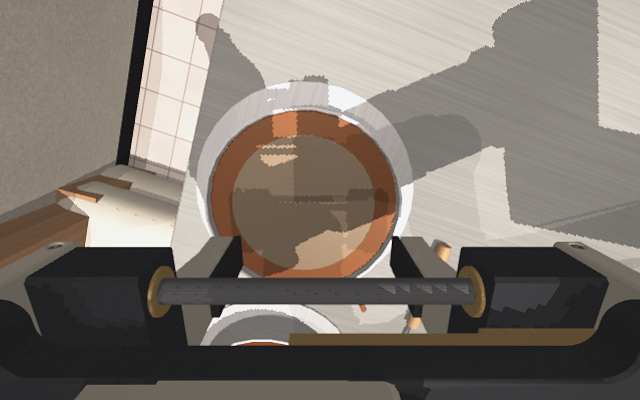

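The side picture shows the clamp running away from the camera (315,290), with its grip at (314,260). The top picture shows it from (290,200) to (450,215), with the fixed jaw on the left.
Candidates in the top picture: bare aluminium U (214,235), orange U (252,206), red U (183,200) and the rear half in the clamp (312,200). By the description I choose the aluminium one at (214,235), and check it in a close crop.

```bash
cat > h.py <<'E'
import numpy as np, cv2
from station import *
def ray(n,px):
    c=get_calibration(n);p=cv2.undistortPoints(np.array([[px]],float),c['K'],c['dist'])[0,0]
    d=c['pose'][:3,:3]@np.array([p[0],-p[1],-1]);return c['pose'][:3,3],d
def plane(n,px,z):
    o,d=ray(n,px);return o+d*(z-o[2])/d[2]
def proj(n,P):
    c=get_calibration(n);q=c['pose'][:3,:3].T@(np.array(P,float)-c['pose'][:3,3])
    return cv2.projectPoints(np.array([[q[0],-q[1],-q[2]]]),np.zeros(3),np.zeros(3),c['K'],c['dist'])[0][0,0]
E
python3 - <<'E'
import cv2
t=cv2.imread('pics/top0.png')
a=cv2.resize(t[180:260,160:340],None,fx=4.4,fy=4.4,interpolation=cv2.INTER_CUBIC);cv2.imwrite('pics/topA.png',a)
a=cv2.resize(t[165:255,280:460],None,fx=4.4,fy=4.4,interpolation=cv2.INTER_CUBIC);cv2.imwrite('pics/topB.png',a)
t=cv2.imread('pics/side0.png')
a=cv2.resize(t[150:370,190:410],None,fx=2.7,fy=2.7,interpolation=cv2.INTER_CUBIC);cv2.imwrite('pics/sideA.png',a)
E
```

```text
(no output)
```

View pics/topA.png

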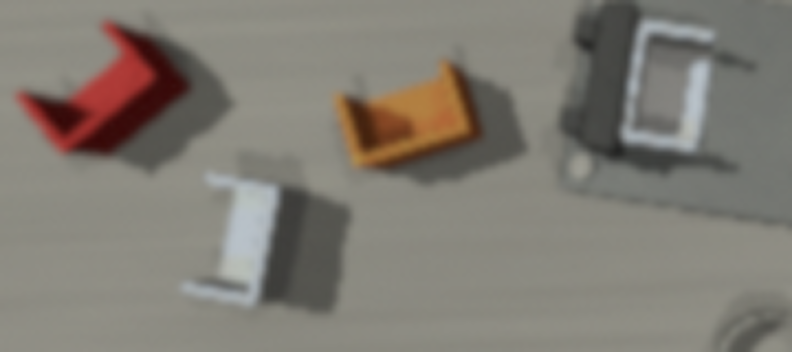

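View pics/topB.png

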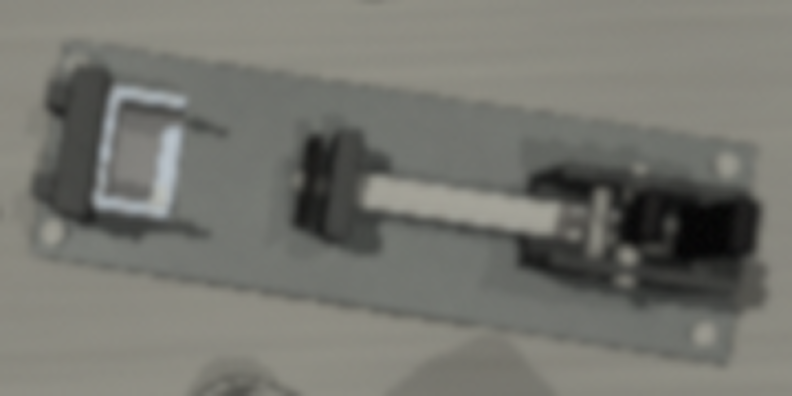

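View pics/sideA.png

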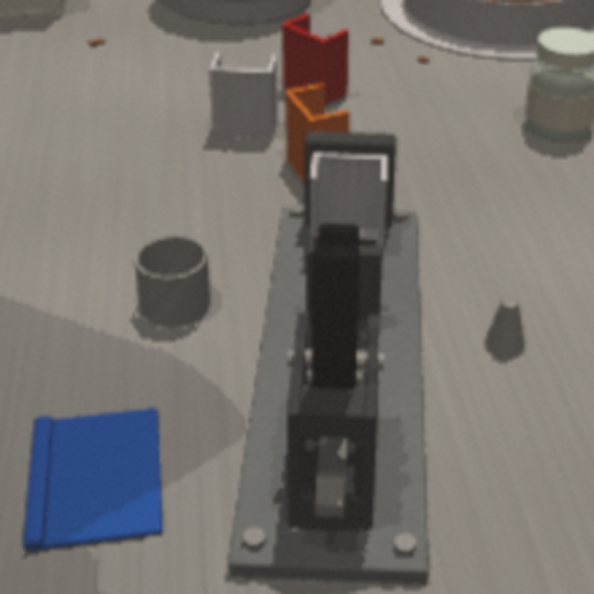

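Run:
```python
from h import *
B=lambda p:((p[0]+.5)/4.4+280-.5,(p[1]+.5)/4.4+165-.5)
A=lambda p:((p[0]+.5)/4.4+160-.5,(p[1]+.5)/4.4+180-.5)
c=[plane("top",B(p),.012)[:2] for p in [(65,42),(757,145),(725,364),(32,257)]]
c=np.array(c);print("plate",c.round(4),[np.linalg.norm(c[i]-c[(i+1)%4]).round(4) for i in range(4)])
e=(c[0]+c[3]-c[1]-c[2])/2;yaw=np.arctan2(e[1],e[0]);ctr=c.mean(0)
u=np.array([np.cos(yaw),np.sin(yaw)]);org=ctr+u*.015
print("yaw",yaw,np.degrees(yaw),"org",org)
r=np.array([plane("top",B(p),.082)[:2] for p in [(112,88),(100,212),(187,98),(165,217)]])
v=np.array([-u[1],u[0]])
for p in r: print("rear rim clamp", (p-org)@u,(p-org)@v)
for p in [(345,130),(325,238),(318,135),(300,228)]:
  q=plane("top",B(p),.073)[:2];print("jaw?", (q-org)@u,(q-org)@v)
f=np.array([plane("top",A(p),.07)[:2] for p in [(280,184),(262,306),(182,286),(207,176)]])
print("front",f.round(4));
for i in range(4):print(np.linalg.norm(f[i]-f[(i+1)%4]).round(4))
ef=(f[2]+f[3]-f[0]-f[1])/2;print("yaw",np.degrees(np.arctan2(ef[1],ef[0])),"width-yaw",np.degrees(np.arctan2(*(f[0]-f[1])[::-1])),f.mean(0))
for n,z in(("grip",.188),("trig",.178)):pass
for P in [(-.1,.0)]:pass
print([proj("top",list(org+u*x)+[z]).round(1) for x,z in((-.155,.188),(-.09,.178),(.13,.092))])
```

```text
plate [[ 0.6128  0.1285]
 [ 0.5507 -0.2147]
 [ 0.4429 -0.1933]
 [ 0.505   0.1477]] [np.float64(0.3488), np.float64(0.1098), np.float64(0.3466), np.float64(0.1095)]
yaw 1.3911331594410394 79.7060587766714 org [ 0.53053349 -0.01817633]
rear rim clamp 0.1286186152647146 -0.02820235583465141
rear rim clamp 0.12531195868660183 0.029812591227860823
rear rim clamp 0.09333806076538435 -0.028795566379420538
rear rim clamp 0.0951379644861216 0.027564418861381043
jaw? 0.017889823831461243 -0.025857095729178207
jaw? 0.019861710173426958 0.025661036863931605
jaw? 0.030047914170918708 -0.021634731348067787
jaw? 0.032063249227498376 0.022800223348060554
front [[0.5109 0.2751]
 [0.4542 0.2842]
 [0.4646 0.3216]
 [0.5157 0.3094]]
0.0575
0.0388
0.0526
0.0347
yaw 78.06650156575697 width-yaw -9.06202824216326 [0.48634795 0.29757331]
[array([458.4, 217.6]), array([420.4, 212.3]), array([302.1, 197.7])]
```

The crop confirms the bare aluminium half at (214,235): open to the left (towards +y, the clamp's +x), orange one to its right, red one above left. The rear half is in the fixed jaw.

```bash
cat >> h.py <<'E'
from scipy.spatial.transform import Rotation as Ro
YAW=1.3911;ORG=np.array([.5305,-.0182]);U=np.array([np.cos(YAW),np.sin(YAW)]);V=np.array([-U[1],U[0]])
def C(x,y,z): return np.append(ORG+U*x+V*y,z)
def inC(P): d=np.array(P[:2])-ORG; return np.array([d@U,d@V])
def go(P,yawdeg=None):
    s=get_state();R=Ro.from_euler('xyz',s['ee_rot'])
    sl=R.inv().apply(np.array(P)-s['eef_pos'])/.5
    tu=np.zeros(3)
    if yawdeg is not None: tu=(R.inv()*Ro.from_euler('xyz',[np.pi,0,np.radians(yawdeg)])).as_rotvec()/(2*np.pi)
    print("slide",sl.round(4),"turn",tu.round(4),"mm",(sl*500).round(1))
E
python3 - <<'E'
from h import *
for n,p,z in (("cutter",(337,262),.045),("nozzle",(365,157),.02),("scraper",(409,283),.005),("grip top R edge",(451,217),.188),("roll?",(425,213),.167),("orange",(238,212),.07),("tin",(214,233),.07)):
    q=plane("top",p,z);print(n,q.round(3),inC(q).round(3))
go([.45,-.3,.3],-110)
E
```

```text
cutter [0.42  0.042 0.045] [0.039 0.12 ]
nozzle [ 0.645 -0.028  0.02 ] [ 0.011 -0.114]
scraper [ 0.367 -0.115  0.005] [-0.124  0.143]
grip top R edge [ 0.504 -0.158  0.188] [-0.142  0.001]
roll? [ 0.513 -0.118  0.167] [-0.101 -0.001]
orange [0.53  0.244 0.07 ] [0.258 0.048]
tin [0.488 0.295 0.07 ] [0.3   0.098]
slide [-0.6546  0.4884 -0.1478] turn [ 2.000e-04  1.000e-04 -1.415e-01] mm [-327.3  244.2  -73.9]
```

```bash
python3 -m crank '[{"slide":[-0.65,0.49,-0.15],"turn":[0,0,-0.1415],"fingers":0.8},{"slide":[-0.65,0.49,-0.15],"turn":[0,0,-0.1415],"fingers":0.8},{"slide":[-0.65,0.49,-0.15],"turn":[0,0,-0.1415],"fingers":0.8},{"slide":[-0.65,0.49,-0.15],"turn":[0,0,-0.1415],"fingers":0.8},{"slide":[-0.65,0.49,-0.15],"turn":[0,0,-0.1415],"fingers":0.8}]' 15; python3 -c "
from h import *
go([.45,-.25,.3],-100.3)"
```

```text
t: 0.57
eef_pos: [0.3353, -0.4662, 0.2644]
ee_rot: [3.141, 0.0, -2.178]
force: [1.4, -0.3, 0.3]
width: 0.0793
slide [-0.4861  0.0585 -0.0712] turn [ 0.0001  0.     -0.068 ] mm [-243.    29.2  -35.6]
```

```bash
python3 -c "
from h import *
go([.47,-.08,.3],-100.3)"; python3 -m crank '[{"slide":[-0.81,0.01,-0.07],"turn":[0,0,-0.068]},{"slide":[-0.81,0.01,-0.07],"turn":[0,0,-0.068]},{"slide":[-0.81,0.01,-0.07],"turn":[0,0,-0.068]},{"slide":[-0.81,0.01,-0.07],"turn":[0,0,-0.068]},{"slide":[-0.81,0.01,-0.07],"turn":[0,0,-0.068]}]'; python3 -c "
from h import *
go([.487,.297,.26],-100.3)"
```

```text
slide [-0.7881  0.2196 -0.0711] turn [ 0.0001  0.     -0.068 ] mm [-394.1  109.8  -35.6]
slide [-1.4267  0.622   0.0091] turn [ 0.0001  0.     -0.068 ] mm [-713.3  311.     4.6]invalid input at $[0]: expected keys turn, slide, fingers
```

```bash
python3 -m crank '[{"slide":[-0.79,0.22,-0.07],"turn":[0,0,-0.068],"fingers":0.8},{"slide":[-0.79,0.22,-0.07],"turn":[0,0,-0.068],"fingers":0.8},{"slide":[-0.79,0.22,-0.07],"turn":[0,0,-0.068],"fingers":0.8},{"slide":[-0.79,0.22,-0.07],"turn":[0,0,-0.068],"fingers":0.8},{"slide":[-0.79,0.22,-0.07],"turn":[0,0,-0.068],"fingers":0.8}]'; python3 -c "
from h import *
go([.487,.297,.26],-100.3)"
```

```text
t: 0.98
eef_pos: [0.4044, -0.2704, 0.2822]
ee_rot: [-3.141, 0.0, -1.753]
force: [1.3, 0.1, -0.3]
width: 0.0793
slide [-1.1459  0.043   0.0445] turn [-0.      0.     -0.0004] mm [-573.    21.5   22.3]
```

```bash
python3 -m crank '[{"slide":[-1,0.037,0.039],"turn":[0,0,0],"fingers":0.8},{"slide":[-1,0.037,0.039],"turn":[0,0,0],"fingers":0.8},{"slide":[-1,0.037,0.039],"turn":[0,0,0],"fingers":0.8},{"slide":[-1,0.037,0.039],"turn":[0,0,0],"fingers":0.8},{"slide":[-1,0.037,0.039],"turn":[0,0,0],"fingers":0.8}]';  python3 -m crank '[{"slide":[-0.72,0.027,0.028],"turn":[0,0,0],"fingers":0.8},{"slide":[-0.72,0.027,0.028],"turn":[0,0,0],"fingers":0.8},{"slide":[-0.72,0.027,0.028],"turn":[0,0,0],"fingers":0.8},{"slide":[-0.72,0.027,0.028],"turn":[0,0,0],"fingers":0.8},{"slide":[-0.72,0.027,0.028],"turn":[0,0,0],"fingers":0.8}]'; python3 -c "
from h import *
go([.487,.297,.26],-100.3)"
```

```text
t: 1.4
eef_pos: [0.4347, -0.0645, 0.2741]
ee_rot: [-3.141, 0.0, -1.756]
force: [1.8, -0.1, 0.1]
width: 0.0792
t: 1.82
eef_pos: [0.4655, 0.1416, 0.266]
ee_rot: [-3.141, 0.0, -1.756]
force: [2.3, -1.2, -0.2]
width: 0.0788
slide [-0.3135  0.015   0.0121] turn [-0.0001  0.0001 -0.0009] mm [-156.7    7.5    6.1]
```

```bash
python3 -m crank '[{"slide":[-0.314,0.015,0.012],"turn":[0,0,0],"fingers":0.8},{"slide":[-0.314,0.015,0.012],"turn":[0,0,0],"fingers":0.8},{"slide":[-0.314,0.015,0.012],"turn":[0,0,0],"fingers":0.8},{"slide":[-0.314,0.015,0.012],"turn":[0,0,0],"fingers":0.8},{"slide":[-0.314,0.015,0.012],"turn":[0,0,0],"fingers":0.8}]'; python3 -c "
from h import *
c=grab_frame('wrist');cv2.imwrite('pics/w1.png',c[:,:,::-1])
c=grab_frame('top');cv2.imwrite('pics/t1.png',c[:,:,::-1])
go([.487,.297,.26],-100.3);print(proj('wrist',[.487,.297,.07]))"
```

```text
t: 2.23
eef_pos: [0.4878, 0.3, 0.2581]
ee_rot: [3.141, -0.001, -1.753]
force: [0.3, -0.9, 0.8]
width: 0.0788
slide [-0.0015  0.0006 -0.0025] turn [ 0.0002 -0.0003 -0.0007] mm [-0.8  0.3 -1.3]
[315.5269248  176.58176607]
```

View pics/w1.png

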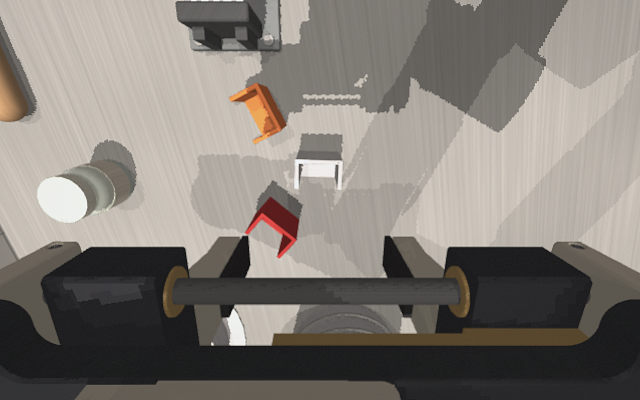

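The wrist view shows the aluminium half at (318,172), open side down in the image (clamp +x). The red one is at (272,228), the orange one at (258,112), and both are clear of it.

Run:
```python
import cv2
t=cv2.imread('pics/w1.png')
cv2.imwrite('pics/w1c.png',cv2.resize(t[130:210,270:370],None,fx=7,fy=7,interpolation=cv2.INTER_CUBIC))
```

```text
(no output)
```

View pics/w1c.png

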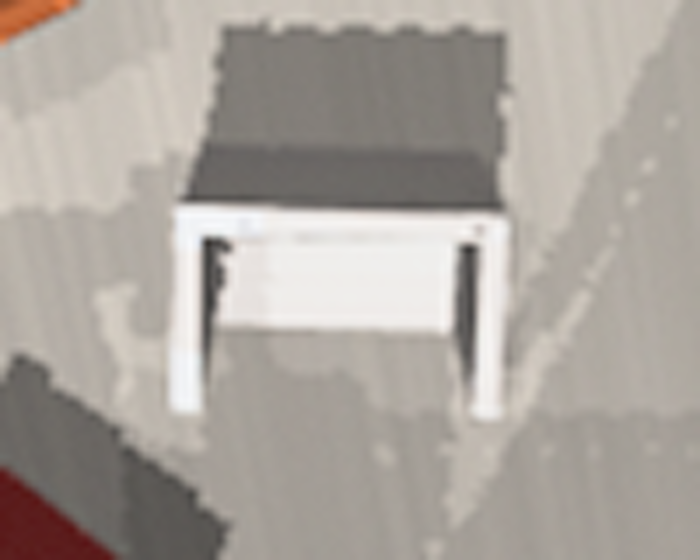

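Run:
```python
from h import *
A=lambda p:((p[0]+.5)/7+270-.5,(p[1]+.5)/7+130-.5)
f=np.array([plane("wrist",A(p),.07)[:2] for p in [(176,205),(507,211),(503,418),(168,412)]])
for i in range(4):print(np.linalg.norm(f[i]-f[(i+1)%4]).round(4))
e=f[2]+f[3]-f[0]-f[1];w=f[0]+f[3]-f[1]-f[2]
print(np.degrees(np.arctan2(e[1],e[0])),np.degrees(np.arctan2(w[1],w[0])),f.mean(0))
c=f.mean(0)
go([c[0],c[1],.031])
```

```text
0.0553
0.036
0.0578
0.036
77.9492648209909 -11.60516717148934 [0.48367851 0.29478973]
slide [0.0032 0.0058 0.4555] turn [0. 0. 0.] mm [  1.6   2.9 227.7]
```

```bash
python3 -m crank '[{"slide":[0.003,0.006,0.08],"turn":[0,0,0],"fingers":0.8},{"slide":[0.003,0.006,0.16],"turn":[0,0,0],"fingers":0.8},{"slide":[0.003,0.006,0.23],"turn":[0,0,0],"fingers":0.8},{"slide":[0.003,0.006,0.28],"turn":[0,0,0],"fingers":0.8},{"slide":[0.003,0.006,0.32],"turn":[0,0,0],"fingers":0.8}]'; python3 -c "
from h import *
go([.4837,.2948,.031],-100.3)"
```

```text
t: 2.75
eef_pos: [0.4834, 0.2921, 0.0978]
ee_rot: [3.14, -0.002, -1.758]
force: [-0.1, 0.4, 0.5]
width: 0.0785
slide [-0.0057  0.0002  0.1335] turn [ 0.0002 -0.0003 -0.0012] mm [-2.9  0.1 66.8]
```

```bash
python3 -m crank '[{"slide":[-0.004,0,0.05],"turn":[0,0,-0.001],"fingers":0.8},{"slide":[-0.004,0,0.1],"turn":[0,0,-0.001],"fingers":0.8},{"slide":[-0.004,0,0.13],"turn":[0,0,-0.001],"fingers":0.8},{"slide":[-0.004,0,0.133],"turn":[0,0,-0.001],"fingers":0.8},{"slide":[-0.004,0,0.133],"turn":[0,0,-0.001],"fingers":0.8}]'; python3 -m crank '[{"slide":[0,0,0],"turn":[0,0,0],"fingers":-0.5},{"slide":[0,0,0],"turn":[0,0,0],"fingers":-0.5},{"slide":[0,0,0],"turn":[0,0,0],"fingers":-0.5},{"slide":[0,0,0],"turn":[0,0,0],"fingers":-0.5},{"slide":[0,0,0],"turn":[0,0,0],"fingers":-0.5}]' 15
```

```text
t: 3.17
eef_pos: [0.4845, 0.2949, 0.0331]
ee_rot: [3.141, -0.002, -1.751]
force: [0.2, 0.5, 0.4]
width: 0.0788
t: 3.58
eef_pos: [0.4851, 0.2966, 0.0344]
ee_rot: [-3.141, 0.001, -1.75]
force: [-1.9, -0.2, 5.6]
width: 0.0566
```

```bash
python3 -m crank '[{"slide":[0,0,0],"turn":[0,0,0],"fingers":-0.5},{"slide":[0,0,0],"turn":[0,0,0],"fingers":-0.5}]' 15; python3 -m crank '[{"slide":[0,0,-0.03],"turn":[0,0,0],"fingers":-0.5},{"slide":[0,0,-0.08],"turn":[0,0,0],"fingers":-0.5},{"slide":[0,0,-0.16],"turn":[0,0,0],"fingers":-0.5},{"slide":[0,0,-0.24],"turn":[0,0,0],"fingers":-0.5},{"slide":[0,0,-0.3],"turn":[0,0,0],"fingers":-0.5}]'; python3 -c "
from h import *
go([.4837,.2948,.18],-100.3);go(C(.073,0,.18),-100.3)"
```

```text
t: 3.75
eef_pos: [0.4851, 0.2966, 0.0344]
ee_rot: [-3.141, 0.001, -1.75]
force: [-1.7, -0.4, 7.1]
width: 0.056
t: 4.17
eef_pos: [0.485, 0.2963, 0.1864]
ee_rot: [-3.14, 0.001, -1.75]
force: [0.9, 0.9, -2.4]
width: 0.056
slide [0.0034 0.002  0.0129] turn [-0.0002  0.0002  0.0001] mm [1.7 1.  6.4]
slide [ 0.4567 -0.2018  0.0125] turn [-0.0002  0.0002  0.0001] mm [ 228.4 -100.9    6.3]
```

```bash
python3 -m crank '[{"slide":[0.457,-0.202,0],"turn":[0,0,0],"fingers":-0.5},{"slide":[0.457,-0.202,0],"turn":[0,0,0],"fingers":-0.5},{"slide":[0.457,-0.202,0],"turn":[0,0,0],"fingers":-0.5},{"slide":[0.457,-0.202,0],"turn":[0,0,0],"fingers":-0.5},{"slide":[0.457,-0.202,0],"turn":[0,0,0],"fingers":-0.5}]'; python3 -c "
from h import *
go(C(.073,0,.18),-100.3)"
```

```text
t: 4.58
eef_pos: [0.5332, 0.0919, 0.1834]
ee_rot: [3.142, 0.0, -1.75]
force: [1.4, -0.3, -1.9]
width: 0.0562
slide [ 0.0717 -0.034   0.0069] turn [0.     0.0001 0.0002] mm [ 35.8 -17.    3.4]
```

```bash
python3 -m crank '[{"slide":[0.05,-0.024,0.005],"turn":[0,0,0],"fingers":-0.5},{"slide":[0.072,-0.034,0.01],"turn":[0,0,0],"fingers":-0.5},{"slide":[0.072,-0.034,0.01],"turn":[0,0,0],"fingers":-0.5},{"slide":[0.072,-0.034,0.01],"turn":[0,0,0],"fingers":-0.5},{"slide":[0.072,-0.034,0.01],"turn":[0,0,0],"fingers":-0.5}]'; python3 -c "
from h import *
for n in ('wrist','top','side'):
  c=grab_frame(n);cv2.imwrite('pics/%s2.png'%n,c[:,:,::-1])
s=get_state();print(s['eef_pos'],s['ee_rot'],inC(s['eef_pos']))"
```

```text
t: 5.0
eef_pos: [0.5437, 0.0558, 0.1782]
ee_rot: [3.141, 0.0, -1.75]
force: [0.4, 1.0, -1.9]
width: 0.0563
[0.54374491 0.05629699 0.17841411] [-3.14150072e+00  1.88346143e-04 -1.74871724e+00] [0.07566471 0.00028327]
```

View pics/wrist2.png

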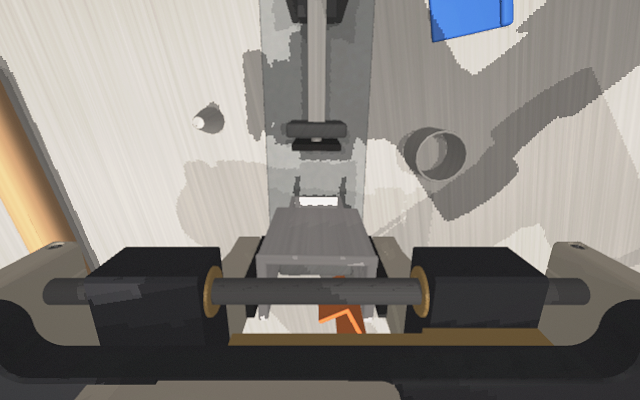

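View pics/side2.png

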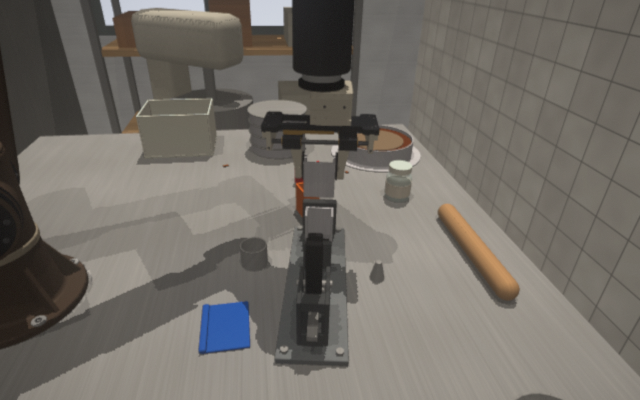

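The wrist view shows the tin held with its back wall at (317,235), the jaw with pad at (316,137), cutter (435,155), nozzle (210,120). All look centred on the bar.

Run:
```python
import cv2
t=cv2.imread('pics/wrist2.png')
cv2.imwrite('pics/w2c.png',cv2.resize(t[100:300,230:410],None,fx=3,fy=3,interpolation=cv2.INTER_CUBIC))
```

```text
(no output)
```

View pics/w2c.png

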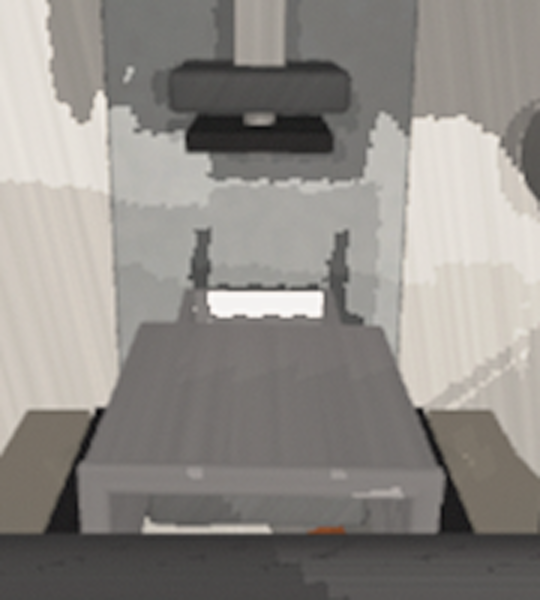

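Run:
```python
from h import *
A=lambda p:((p[0]+.5)/3+230-.5,(p[1]+.5)/3+100-.5)
def L(n,p,z):
    q=plane("wrist",A(p),z);print(n,(inC(q)*1000).round(1))
L("tin top L",(79,466),.214);L("tin top R",(444,470),.214)
L("tin bot L",(137,324),.144);L("tin bot R",(386,325),.144)
L("plate L",(112,280),.012);L("plate R",(404,280),.012);L("plate L up",(104,30),.012);L("plate R up",(416,30),.012)
L("pad top front L",(205,114),.073);
L("pad bottom front L",(186,151),.073);L("pad front R",(332,151),.073)
L("pad front @.023",(186,151),.023)
L("block topfront",(175,111),.07);L("block topback",(175,62),.07)
L("rear floor L",(208,290),.016);L("rear floor R",(323,290),.016)
L("rear wall tip L ",(183,320),.012);
```

```text
tin top L [ 59.  -26.2]
tin top R [59.6 29.1]
tin bot L [ 61.2 -26.7]
tin bot R [61.3 29.8]
plate L [ 90.7 -54.6]
plate R [90.4 55.7]
plate L up [  0.1 -53. ]
plate R up [-0.1 55.2]
pad top front L [ 22.  -14.8]
pad bottom front L [ 32.7 -20.5]
pad front R [32.6 22.3]
pad front @.023 [ 40.2 -24.6]
block topfront [ 21.5 -23.7]
block topback [  7.6 -23.3]
rear floor L [ 93.3 -18.2]
rear floor R [93.2 24.9]
rear wall tip L  [106.6 -28.2]
```

```bash
python3 -c "
from h import *
go(C(.070,-.0003,.06),-100.3)"
```

```text
slide [ 0.0114 -0.0011  0.2368] turn [-0.      0.      0.0003] mm [  5.7  -0.6 118.4]
```

```bash
python3 -m crank '[{"slide":[0.0114,-0.0011,0],"turn":[0,0,0],"fingers":-0.5},{"slide":[0.0114,-0.0011,0.06],"turn":[0,0,0],"fingers":-0.5},{"slide":[0.0114,-0.0011,0.12],"turn":[0,0,0],"fingers":-0.5},{"slide":[0.0114,-0.0011,0.16],"turn":[0,0,0],"fingers":-0.5},{"slide":[0.0114,-0.0011,0.19],"turn":[0,0,0],"fingers":-0.5}]'; python3 -m crank '[{"slide":[0,0,0.03],"turn":[0,0,0],"fingers":-0.5},{"slide":[0,0,0.044],"turn":[0,0,0],"fingers":-0.5},{"slide":[0,0,0.044],"turn":[0,0,0],"fingers":-0.5},{"slide":[0,0,0.044],"turn":[0,0,0],"fingers":-0.5}]';python3 -c "
from h import *
for n in ('wrist','top','side'):
  c=grab_frame(n);cv2.imwrite('pics/%s3.png'%n,c[:,:,::-1])
t=cv2.imread('pics/wrist3.png');cv2.imwrite('pics/w3c.png',cv2.resize(t[80:300,210:430],None,fx=2.7,fy=2.7,interpolation=cv2.INTER_CUBIC))
t=cv2.imread('pics/side3.png');cv2.imwrite('pics/s3c.png',cv2.resize(t[120:300,240:390],None,fx=3.3,fy=3.3,interpolation=cv2.INTER_CUBIC))
s=get_state();print(s['eef_pos'],s['ee_rot'],inC(s['eef_pos']))
print([proj('side',C(*p)).round(1) for p in ((.055,-.028,.082),(.055,.028,.082),(.094,.028,.082))])
go(C(.07,-.0003,.047),-100.3)"
```

```text
t: 5.57
eef_pos: [0.5422, 0.0494, 0.0814]
ee_rot: [3.14, -0.001, -1.75]
force: [-0.5, -0.2, -1.6]
width: 0.0557
t: 5.9
eef_pos: [0.5435, 0.0496, 0.0616]
ee_rot: [3.141, -0.0, -1.75]
force: [0.8, -1.0, -1.5]
width: 0.0557
[0.54412102 0.04979343 0.06245138] [-3.13995413e+00  9.31072337e-04 -1.74986895e+00] [ 0.0693331  -0.00124918]
[array([333.4, 228.1]), array([304. , 227.2]), array([305.2, 216.2])]
slide [-0.0013  0.0019  0.0309] turn [-0.0003  0.0001  0.0001] mm [-0.7  1.  15.5]
```

View pics/w3c.png

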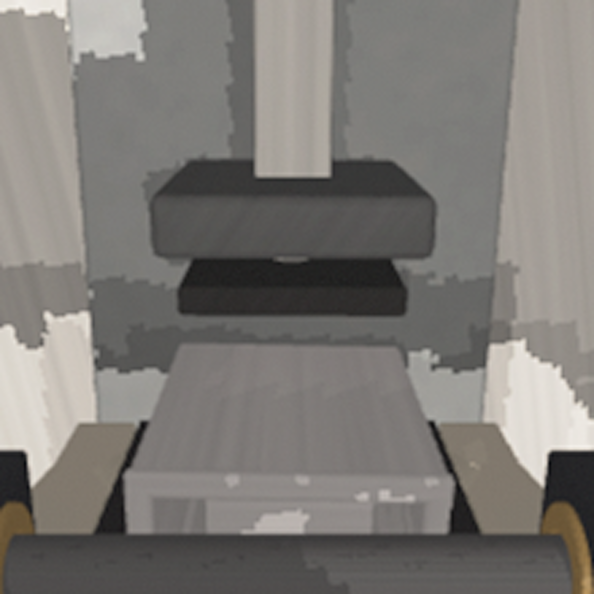

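View pics/s3c.png

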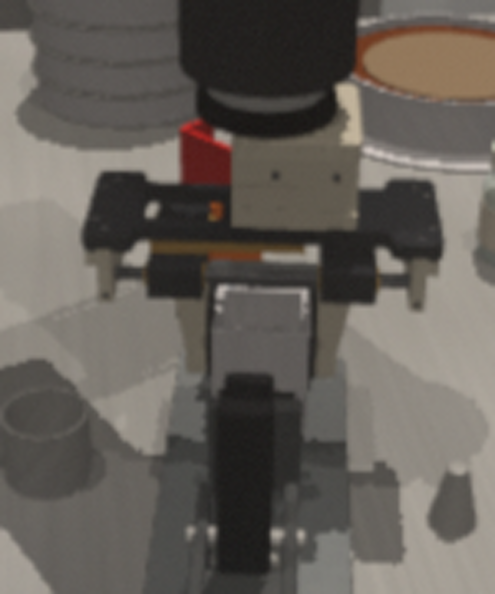

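Run:
```python
from h import *
A=lambda p:((p[0]+.5)/2.7+210-.5,(p[1]+.5)/2.7+80-.5)
def L(n,p,z):
    q=plane("wrist",A(p),z);print(n,(inC(q)*1000).round(1))
zt=.0625-.0344
L("tin top L",(127,472),zt+.07);L("tin top R",(452,476),zt+.07)
L("tin bot L",(181,345),zt);L("tin bot R",(404,346),zt)
L("pad topback? L",(190,260),.073);L("pad front top L",(180,290),.073);L("pad front topR",(406,288),.073);L("pad front bot",(180,315),.023);L("pad front bot",(406,315),.023)
L("plate",(93,330),.012);L("plate",(497,330),.012)
L("block L",(153,195),.07);L("block R",(435,195),.07)
```

```text
tin top L [ 52.4 -27.3]
tin top R [53.  27.4]
tin bot L [ 54.7 -27.3]
tin bot R [54.9 28.9]
pad topback? L [ 21.8 -18.6]
pad front top L [ 27.6 -20.7]
pad front topR [27.2 21.9]
pad front bot [ 48.4 -28. ]
pad front bot [48.3 29.8]
plate [ 56.1 -53.4]
plate [56.  56.4]
block L [ 10.2 -25.4]
block R [10.2 26.9]
```

```bash
python3 -m crank '[{"slide":[-0.001,0.0015,0.01],"turn":[0,0,0],"fingers":-0.5},{"slide":[-0.001,0.0015,0.02],"turn":[0,0,0],"fingers":-0.5},{"slide":[-0.001,0.0015,0.028],"turn":[0,0,0],"fingers":-0.5},{"slide":[-0.001,0.0015,0.03],"turn":[0,0,0],"fingers":-0.5},{"slide":[-0.001,0.0015,0.031],"turn":[0,0,0],"fingers":-0.5}]';python3 -c "
from h import *
s=get_state();print(s['eef_pos'],s['ee_rot'],inC(s['eef_pos']),s['force'])"
```

```text
t: 6.47
eef_pos: [0.5425, 0.0502, 0.0463]
ee_rot: [3.141, -0.0, -1.75]
force: [-5.8, 1.9, 13.4]
width: 0.0557
[0.5425153  0.05017567 0.04626019] [ 3.14119559e+00 -3.51618118e-04 -1.74994860e+00] [0.06942219 0.00039901] [-5.77058362  1.90892695 13.4335386 ]
```

```bash
python3 -m crank '[{"slide":[0,0,-0.0015],"turn":[0,0,0],"fingers":-0.5},{"slide":[0,0,-0.0015],"turn":[0,0,0],"fingers":-0.5},{"slide":[0,0,-0.0015],"turn":[0,0,0],"fingers":0.6},{"slide":[0,0,-0.0015],"turn":[0,0,0],"fingers":0.6},{"slide":[0,0,-0.0015],"turn":[0,0,0],"fingers":0.6}]';python3 -m crank '[{"slide":[0,0,-0.003],"turn":[0,0,0],"fingers":0.6},{"slide":[0,0,-0.05],"turn":[0,0,0],"fingers":0.6},{"slide":[0,0,-0.12],"turn":[0,0,0],"fingers":0.6},{"slide":[0,0,-0.2],"turn":[0,0,0],"fingers":0.6},{"slide":[0,0,-0.28],"turn":[0,0,0],"fingers":0.6}]'
python3 -m crank '[{"slide":[-0.08,0,-0.06],"turn":[0,0,0],"fingers":0.6},{"slide":[-0.16,0,-0.08],"turn":[0,0,0],"fingers":0.6},{"slide":[-0.24,0,-0.08],"turn":[0,0,0],"fingers":0.6},{"slide":[-0.24,0,-0.08],"turn":[0,0,0],"fingers":0.6},{"slide":[-0.24,0,-0.08],"turn":[0,0,0],"fingers":0.6}]';python3 -c "
from h import *
for n in ('wrist','top','side'):
  c=grab_frame(n);cv2.imwrite('pics/%s4.png'%n,c[:,:,::-1])
t=cv2.imread('pics/top4.png');cv2.imwrite('pics/t4c.png',cv2.resize(t[165:255,280:460],None,fx=4.4,fy=4.4,interpolation=cv2.INTER_CUBIC))
t=cv2.imread('pics/side4.png');cv2.imwrite('pics/s4c.png',cv2.resize(t[180:370,190:410],None,fx=3,fy=3,interpolation=cv2.INTER_CUBIC))
print(get_state()['eef_pos'])"
```

```text
t: 6.88
eef_pos: [0.5429, 0.0501, 0.0466]
ee_rot: [-3.141, -0.0, -1.75]
force: [-0.6, 0.1, -0.3]
width: 0.0681
t: 7.3
eef_pos: [0.5421, 0.0498, 0.188]
ee_rot: [3.141, -0.001, -1.75]
force: [1.5, 1.2, 0.2]
width: 0.0701
t: 7.72
eef_pos: [0.5644, 0.1706, 0.2266]
ee_rot: [-3.141, 0.0, -1.748]
force: [-0.5, -0.0, -0.6]
width: 0.0702
[0.56369871 0.16758199 0.22615946]
```

View pics/wrist4.png

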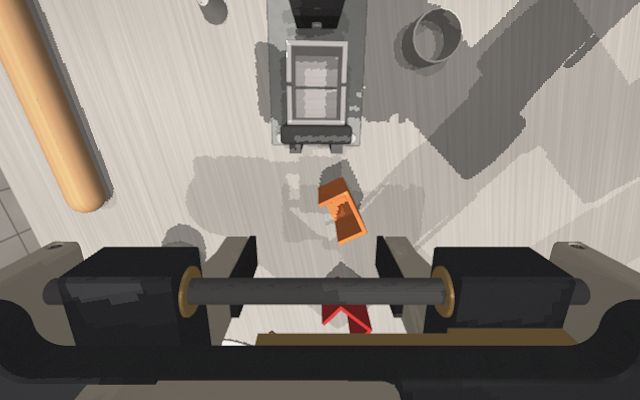

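View pics/t4c.png

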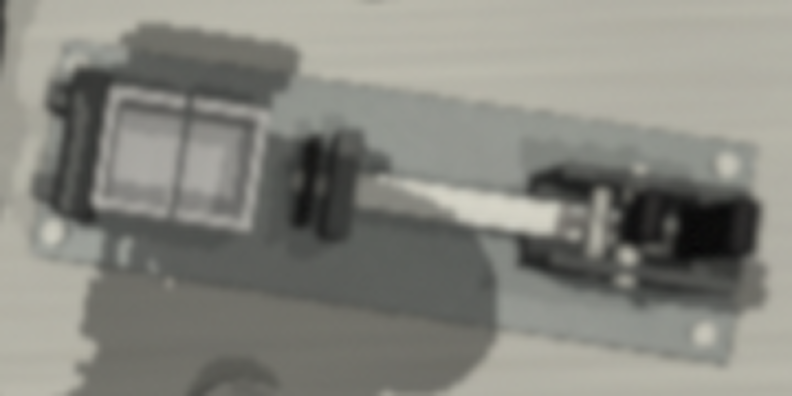

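View pics/s4c.png

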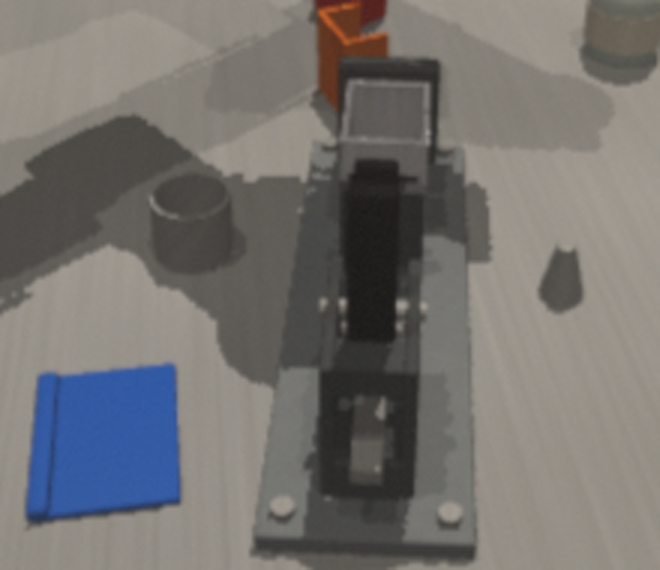

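The tin stands square in front of the rear half, rims in line, about 1 mm seam at (317,87) in the wrist view. The jaw is untouched and the bystanders have not moved. Next is the trigger.

```bash
python3 -c "
from h import *
go(C(-.065,0,.226),-100.3)"
```

```text
slide [ 0.5074 -0.001   0.0007] turn [ 0.0001 -0.0001  0.    ] mm [253.7  -0.5   0.3]
```

```bash
python3 -m crank '[{"slide":[0.5,0,0],"turn":[0,0,0],"fingers":-1},{"slide":[0.5,0,0],"turn":[0,0,0],"fingers":-1},{"slide":[0.5,0,0],"turn":[0,0,0],"fingers":-1},{"slide":[0.5,0,0],"turn":[0,0,0],"fingers":-1},{"slide":[0.5,0,0],"turn":[0,0,0],"fingers":-1}]' 15;  python3 -m crank '[{"slide":[0.06,0,0],"turn":[0,0,0],"fingers":-1},{"slide":[0.08,0,0],"turn":[0,0,0],"fingers":-1},{"slide":[0.08,0,0],"turn":[0,0,0],"fingers":-1},{"slide":[0.08,0,0],"turn":[0,0,0],"fingers":-1},{"slide":[0.08,0,0],"turn":[0,0,0],"fingers":-1}]';python3 -c "
from h import *
for n in ('wrist','top'):
  c=grab_frame(n);cv2.imwrite('pics/%s5.png'%n,c[:,:,::-1])
s=get_state();print(s['eef_pos'],inC(s['eef_pos']),s['force'],s['width']);go(C(-.065,0,.147),-100.3)"
```

```text
t: 8.28
eef_pos: [0.5255, -0.0396, 0.2267]
ee_rot: [-3.142, -0.0, -1.751]
force: [1.3, -0.3, 0.2]
width: 0.0417
t: 8.7
eef_pos: [0.5198, -0.0761, 0.2266]
ee_rot: [-3.142, 0.0, -1.751]
force: [-0.4, -0.4, 0.9]
width: 0.0091
[ 0.51999619 -0.0754014   0.22649722] [-0.0581577   0.00011103] [-0.09129576 -0.39547224 -0.53230156] 0.0024953850875403553
slide [ 0.0137 -0.0002  0.159 ] turn [0.     0.     0.0002] mm [ 6.8 -0.1 79.5]
```

View pics/wrist5.png

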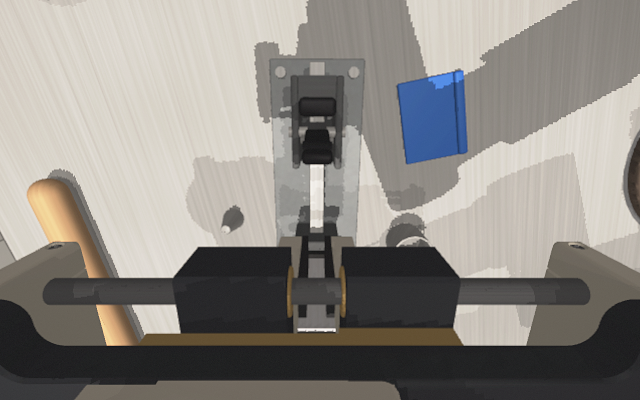

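Run:
```python
from h import *
im=cv2.imread('pics/wrist5.png');cv2.imwrite('pics/w5c.png',cv2.resize(im[70:190,260:380],None,fx=5,fy=5,interpolation=cv2.INTER_CUBIC))
for p,z in (((317,97),.188),((317,109),.188),((317,130),.178),((317,137),.178),((317,163),.155)): print(p,(inC(plane('wrist',p,z))*1000).round(1))
```

```text
(317, 97) [-144.2    1.4]
(317, 109) [-137.     1.4]
(317, 130) [-123.3    1.4]
(317, 137) [-118.6    1.5]
(317, 163) [-96.3   1.6]
```

View pics/w5c.png

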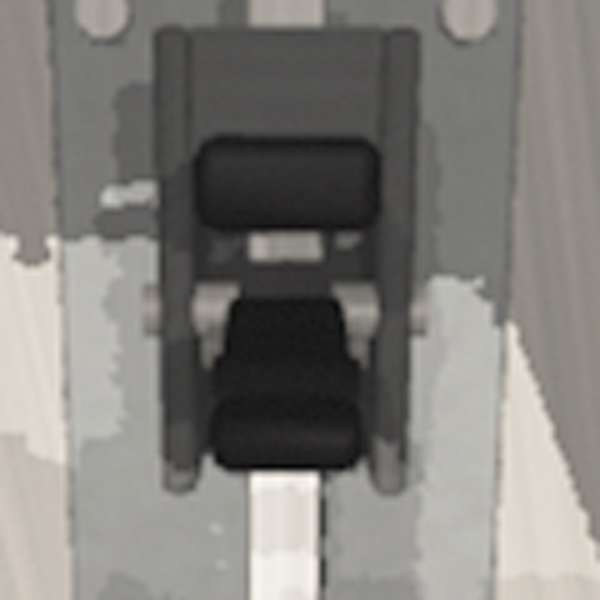

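```bash
python3 -m crank '[{"slide":[0,0,0.06],"turn":[0,0,0],"fingers":-1},{"slide":[0,0,0.12],"turn":[0,0,0],"fingers":-1},{"slide":[0,0,0.159],"turn":[0,0,0],"fingers":-1},{"slide":[0,0,0.159],"turn":[0,0,0],"fingers":-1},{"slide":[0,0,0.159],"turn":[0,0,0],"fingers":-1}]'
cat >> h.py <<'E'
def st():
    s=get_state();print("t",round(s['t'],2),"C",(inC(s['eef_pos'])*1000).round(1),"z",round(s['eef_pos'][2]*1000,1),"push",(s['force'][:2]@U).round(2),"side",(s['force'][:2]@V).round(2),"fz",s['force'][2].round(2))
E
python3 -c "
from h import *
st();go(C(-.085,0,.147))"
```

```text
t: 9.22
eef_pos: [0.5196, -0.0756, 0.1466]
ee_rot: [3.14, -0.001, -1.749]
force: [0.2, 0.3, 0.3]
width: 0.0005
t 9.22 C [-58.4   0.4] z 146.6 push 0.29 side -0.14 fz 0.29
slide [ 0.0532 -0.0008 -0.0006] turn [0. 0. 0.] mm [26.6 -0.4 -0.3]
```

```bash
python3 -m crank '[{"slide":[0.03,-0.001,0],"turn":[0,0,0],"fingers":-1},{"slide":[0.048,-0.001,0],"turn":[0,0,0],"fingers":-1},{"slide":[0.048,-0.001,0],"turn":[0,0,0],"fingers":-1}]'>/dev/null; python3 -c "
from h import *
st()"
python3 -m crank '[{"slide":[0.01,0,0],"turn":[0,0,0],"fingers":-1},{"slide":[0.012,0,0],"turn":[0,0,0],"fingers":-1},{"slide":[0.012,0,0],"turn":[0,0,0],"fingers":-1}]'>/dev/null; python3 -c "
from h import *
st()"
python3 -m crank '[{"slide":[0.008,0,0],"turn":[0,0,0],"fingers":-1},{"slide":[0.008,0,0],"turn":[0,0,0],"fingers":-1},{"slide":[0.008,0,0],"turn":[0,0,0],"fingers":-1}]'>/dev/null; python3 -c "
from h import *
st()"
```

```text
t 9.47 C [-83.5  -1.2] z 148.6 push -0.11 side 0.33 fz 0.28
t 9.72 C [-88.2  -1.3] z 148.2 push 5.64 side 0.22 fz 3.63
t 9.97 C [-91.6  -1.6] z 148.4 push 7.34 side 1.28 fz 5.11
```

```bash
python3 -m crank '[{"slide":[0.01,0.001,0],"turn":[0,0,0],"fingers":-1},{"slide":[0.016,0.001,0],"turn":[0,0,0],"fingers":-1},{"slide":[0.016,0.001,0],"turn":[0,0,0],"fingers":-1}]'>/dev/null; python3 -c "
from h import *
st()"
python3 -m crank '[{"slide":[0.008,0,0],"turn":[0,0,0],"fingers":-1},{"slide":[0.008,0,0],"turn":[0,0,0],"fingers":-1},{"slide":[0.008,0,0],"turn":[0,0,0],"fingers":-1}]'>/dev/null; python3 -c "
from h import *
st()"
python3 -m crank '[{"slide":[0.004,0,0],"turn":[0,0,0],"fingers":-1},{"slide":[0.004,0,0],"turn":[0,0,0],"fingers":-1},{"slide":[0.004,0,0],"turn":[0,0,0],"fingers":-1}]'>/dev/null; python3 -c "
from h import *
st()"
```

```text
t 10.22 C [-99.6  -1.7] z 148.7 push 6.93 side -0.06 fz 5.6
t 10.47 C [-103.6   -1.7] z 148.6 push 5.74 side -0.59 fz 5.41
t 10.72 C [-105.5   -1.7] z 148.6 push 6.97 side -0.84 fz 4.37
```

```bash
python3 -m crank '[{"slide":[0.003,0,0],"turn":[0,0,0],"fingers":-1},{"slide":[0.003,0,0],"turn":[0,0,0],"fingers":-1},{"slide":[0.003,0,0],"turn":[0,0,0],"fingers":-1}]'>/dev/null; python3 -c "
from h import *
st()
c=grab_frame('side');cv2.imwrite('pics/side6.png',c[:,:,::-1])
c=grab_frame('top');cv2.imwrite('pics/top6.png',c[:,:,::-1]);cv2.imwrite('pics/t6c.png',cv2.resize(c[165:255,280:460,::-1],None,fx=4.4,fy=4.4,interpolation=cv2.INTER_CUBIC))
st()"
```

```text
t 10.97 C [-105.9   -1.8] z 148.7 push 13.06 side 1.43 fz 7.03
t 11.07 C [-105.9   -1.7] z 148.7 push 12.28 side 1.13 fz 6.91
```

View pics/side6.png

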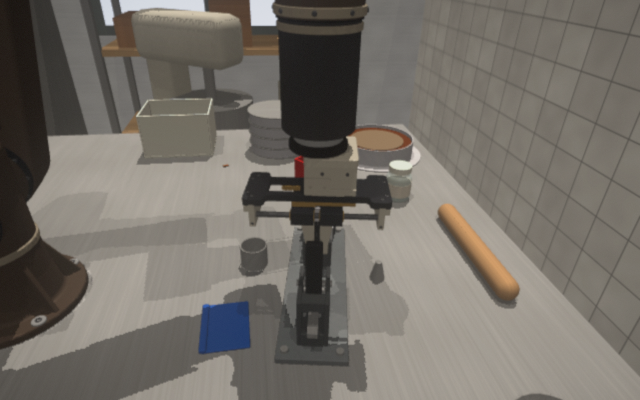

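View pics/t6c.png

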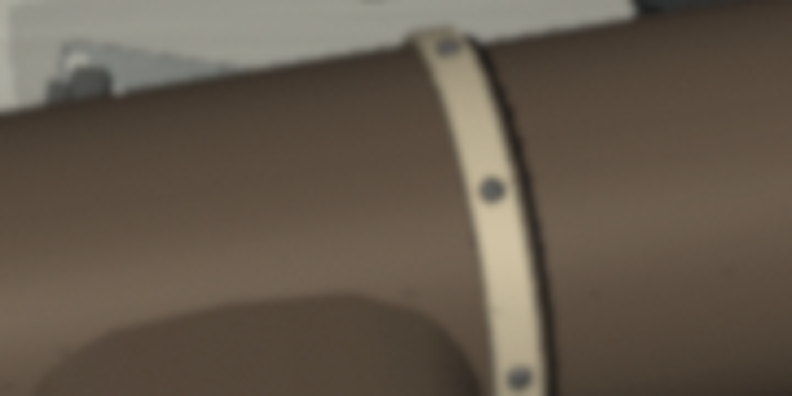

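The trigger hit its stop (TCP at x −105.9, push jumped from 7 to 13 N), so that is the first full squeeze. The side view shows the finger behind the trigger and the bystanders unmoved. Now I release and repeat, watching the push.

```bash
python3 -m crank '[{"slide":[-0.024,0,0],"turn":[0,0,0],"fingers":-1},{"slide":[-0.048,0,0],"turn":[0,0,0],"fingers":-1},{"slide":[-0.048,0,0],"turn":[0,0,0],"fingers":-1},{"slide":[-0.048,0,0],"turn":[0,0,0],"fingers":-1}]'>/dev/null; python3 -c "
from h import *
st()"
python3 -m crank '[{"slide":[0.012,0.002,0],"turn":[0,0,0],"fingers":-1},{"slide":[0.024,0.002,0],"turn":[0,0,0],"fingers":-1},{"slide":[0.035,0.002,0],"turn":[0,0,0],"fingers":-1},{"slide":[0.045,0.002,0],"turn":[0,0,0],"fingers":-1},{"slide":[0.045,0.002,0],"turn":[0,0,0],"fingers":-1}]'>/dev/null; python3 -c "
from h import *
st()"
python3 -m crank '[{"slide":[0,0,0],"turn":[0,0,0],"fingers":-1},{"slide":[0,0,0],"turn":[0,0,0],"fingers":-1}]'>/dev/null; python3 -c "
from h import *
st()"
```

```text
t 11.4 C [-83.8   0.4] z 147.0 push 0.36 side -0.17 fz 0.04
t 11.82 C [-105.8    0.2] z 148.0 push 11.24 side 1.81 fz 6.77
t 11.98 C [-105.8    0.2] z 148.0 push 10.72 side 1.49 fz 6.61
```

```bash
python3 -m crank '[{"slide":[-0.024,0,0],"turn":[0,0,0],"fingers":-1},{"slide":[-0.045,0,0],"turn":[0,0,0],"fingers":-1},{"slide":[-0.045,0,0],"turn":[0,0,0],"fingers":-1},{"slide":[-0.045,0,0],"turn":[0,0,0],"fingers":-1}]'>/dev/null; python3 -c "
from h import *
st()"
python3 -m crank '[{"slide":[0.012,0,0],"turn":[0,0,0],"fingers":-1},{"slide":[0.024,0,0],"turn":[0,0,0],"fingers":-1},{"slide":[0.035,0,0],"turn":[0,0,0],"fingers":-1},{"slide":[0.035,0,0],"turn":[0,0,0],"fingers":-1}]'>/dev/null; python3 -c "
from h import *
st()"
python3 -m crank '[{"slide":[0.009,0,0],"turn":[0,0,0],"fingers":-1},{"slide":[0.009,0,0],"turn":[0,0,0],"fingers":-1},{"slide":[0.009,0,0],"turn":[0,0,0],"fingers":-1}]'>/dev/null; python3 -c "
from h import *
st()
"
python3 -m crank '[{"slide":[-0.024,0,0],"turn":[0,0,0],"fingers":-1},{"slide":[-0.044,0,0],"turn":[0,0,0],"fingers":-1},{"slide":[-0.044,0,0],"turn":[0,0,0],"fingers":-1},{"slide":[-0.044,0,0],"turn":[0,0,0],"fingers":-1}]'>/dev/null; python3 -c "
from h import *
st();c=grab_frame('side');cv2.imwrite('pics/side7.png',c[:,:,::-1]);cv2.imwrite('pics/s7c.png',cv2.resize(c[180:370,190:410,::-1],None,fx=3,fy=3,interpolation=cv2.INTER_CUBIC))"
```

```text
t 12.32 C [-84.2   1.5] z 146.8 push -0.57 side -1.07 fz -0.11
t 12.65 C [-101.8    0.5] z 147.7 push 5.16 side 0.35 fz 4.6
t 12.9 C [-105.7    0.5] z 147.7 push 8.47 side 2.16 fz 5.05
t 13.23 C [-84.1   1.4] z 146.8 push 0.59 side 0.19 fz 0.52
```

View pics/s7c.png

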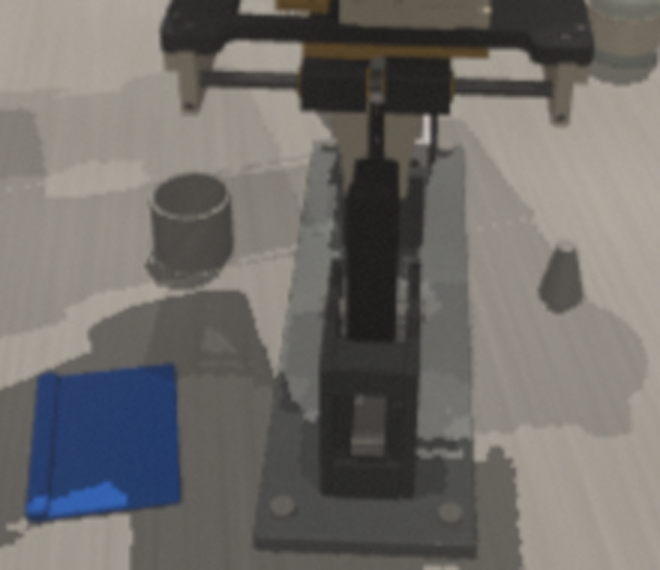

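```bash
python3 -m crank '[{"slide":[-0.3,0,-0.1],"turn":[0,0,0],"fingers":-1},{"slide":[-0.3,0,-0.1],"turn":[0,0,0],"fingers":-1},{"slide":[-0.3,0,-0.1],"turn":[0,0,0],"fingers":-1},{"slide":[-0.3,0,-0.1],"turn":[0,0,0],"fingers":-1},{"slide":[-0.3,0,-0.1],"turn":[0,0,0],"fingers":-1}]'>/dev/null; python3 -c "
from h import *
st();c=grab_frame('wrist');cv2.imwrite('pics/wrist8.png',c[:,:,::-1])"
```

```text
t 13.7 C [70.1 -0.4] z 199.3 push 0.17 side -0.29 fz -0.02
```

View pics/wrist8.png

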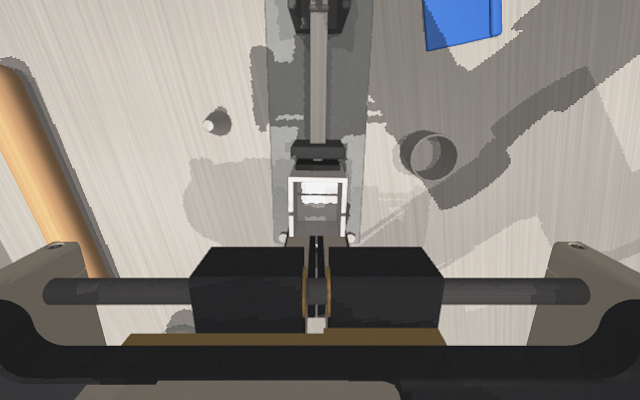

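Run:
```python
from h import *
im=cv2.imread('pics/wrist8.png');cv2.imwrite('pics/w8c.png',cv2.resize(im[130:250,260:380],None,fx=5,fy=5,interpolation=cv2.INTER_CUBIC))
for p,z in (((318,162),.073),((318,170),.073),((318,177),.082),((318,140),.07),((318,158),.07),((290,213),.082)): print(p,(inC(plane('wrist',p,z))*1000).round(1))
go(C(-.084,0,.147),-100.3)
```

```text
(318, 162) [39.5  2.8]
(318, 170) [47.3  2.9]
(318, 177) [52.1  2.9]
(318, 140) [19.1  2.7]
(318, 158) [36.2  2.8]
(290, 213) [ 88.3 -24.3]
slide [3.042e-01 1.000e-04 1.018e-01] turn [-0.0003  0.0001  0.0006] mm [1.521e+02 1.000e-01 5.090e+01]
```

View pics/w8c.png

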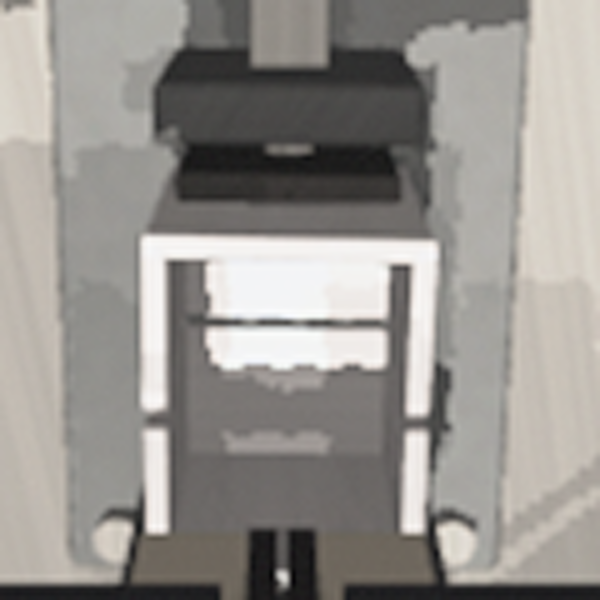

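The jaw has advanced about 15 mm. The pad face at (318,170) is about 7 mm short of the tin's back wall (318,177), and the 2 mm seam at row 213 is parallel. I go back to the trigger: squeeze 4 should run free, and from 5 on I watch the push.

```bash
python3 -m crank '[{"slide":[0.08,0,0.026],"turn":[0,0,0],"fingers":-1},{"slide":[0.16,0,0.053],"turn":[0,0,0],"fingers":-1},{"slide":[0.24,0,0.08],"turn":[0,0,0],"fingers":-1},{"slide":[0.304,0,0.101],"turn":[0,0,0],"fingers":-1},{"slide":[0.304,0,0.101],"turn":[0,0,0],"fingers":-1}]'>/dev/null; python3 -m crank '[{"slide":[0,0,0],"turn":[0,0,0],"fingers":-1},{"slide":[0,0,0],"turn":[0,0,0],"fingers":-1}]'>/dev/null;  python3 -c "
from h import *
st();go(C(-.084,.001,.147),-100.3)"
```

```text
t 14.33 C [-86.7   1.3] z 146.6 push -1.08 side 0.06 fz 0.56
slide [-0.0054 -0.0007 -0.0008] turn [ 0.0001 -0.0001 -0.0002] mm [-2.7 -0.3 -0.4]
```

```bash
python3 -m crank '[{"slide":[0.012,0,0],"turn":[0,0,0],"fingers":-1},{"slide":[0.024,0,0],"turn":[0,0,0],"fingers":-1},{"slide":[0.03,0,0],"turn":[0,0,0],"fingers":-1},{"slide":[0.03,0,0],"turn":[0,0,0],"fingers":-1}]'>/dev/null; python3 -c "
from h import *
st()"
python3 -m crank '[{"slide":[0.009,0,0],"turn":[0,0,0],"fingers":-1},{"slide":[0.009,0,0],"turn":[0,0,0],"fingers":-1},{"slide":[0.009,0,0],"turn":[0,0,0],"fingers":-1}]'>/dev/null; python3 -c "
from h import *
st()
"
python3 -m crank '[{"slide":[-0.024,0,0],"turn":[0,0,0],"fingers":-1},{"slide":[-0.044,0,0],"turn":[0,0,0],"fingers":-1},{"slide":[-0.044,0,0],"turn":[0,0,0],"fingers":-1},{"slide":[-0.044,0,0],"turn":[0,0,0],"fingers":-1}]'>/dev/null; python3 -c "
from h import *
st()"
```

```text
t 14.67 C [-99.5   0.2] z 147.9 push 6.64 side 2.96 fz 5.59
t 14.92 C [-1.038e+02  1.000e-01] z 147.9 push 6.26 side 1.39 fz 5.13
t 15.25 C [-82.8   1.1] z 146.7 push -0.54 side -0.31 fz -0.37
```

```bash
python3 -m crank '[{"slide":[0.012,0,0],"turn":[0,0,0],"fingers":-1},{"slide":[0.024,0,0],"turn":[0,0,0],"fingers":-1},{"slide":[0.024,0,0],"turn":[0,0,0],"fingers":-1}]'>/dev/null; python3 -c "
from h import *
st()"
python3 -m crank '[{"slide":[0.006,0,0],"turn":[0,0,0],"fingers":-1},{"slide":[0.008,0,0],"turn":[0,0,0],"fingers":-1},{"slide":[0.008,0,0],"turn":[0,0,0],"fingers":-1}]'>/dev/null; python3 -c "
from h import *
st()
"
python3 -m crank '[{"slide":[0.004,0,0],"turn":[0,0,0],"fingers":-1},{"slide":[0.006,0,0],"turn":[0,0,0],"fingers":-1},{"slide":[0.006,0,0],"turn":[0,0,0],"fingers":-1}]'>/dev/null; python3 -c "
from h import *
st()"
```

```text
t 15.5 C [-95.2   0.4] z 147.3 push 9.03 side 2.32 fz 4.71
t 15.75 C [-98.8   0.3] z 147.5 push 10.72 side 3.84 fz 6.94
t 16.0 C [-101.7    0.2] z 147.6 push 11.71 side 3.35 fz 7.33
```

```bash
python3 -m crank '[{"slide":[0.004,0,0],"turn":[0,0,0],"fingers":-1},{"slide":[0.004,0,0],"turn":[0,0,0],"fingers":-1},{"slide":[0.004,0,0],"turn":[0,0,0],"fingers":-1}]'>/dev/null; python3 -c "
from h import *
st()"
```

```text
t 16.25 C [-103.6    0.2] z 147.6 push 11.78 side 3.35 fz 8.27
```

```bash
python3 -c "
from h import *
for i in range(4): c=grab_frame('side'); st()
cv2.imwrite('pics/side9.png',c[:,:,::-1])"
```

```text
t 16.3 C [-103.6    0.2] z 147.6 push 11.53 side 3.08 fz 8.61
t 16.35 C [-103.6    0.2] z 147.6 push 11.39 side 3.22 fz 8.68
t 16.4 C [-103.6    0.2] z 147.6 push 11.19 side 3.08 fz 7.96
t 16.45 C [-103.6    0.2] z 147.6 push 12.44 side 3.36 fz 8.25
```

Push has risen to about 11.6 N (plus about 8 N of drag along z, which also helps to turn the trigger). I release here and look before any more.

```bash
python3 -m crank '[{"slide":[-0.024,0,0],"turn":[0,0,0],"fingers":-1},{"slide":[-0.046,0,0],"turn":[0,0,0],"fingers":-1},{"slide":[-0.12,0,-0.03],"turn":[0,0,0],"fingers":-1},{"slide":[-0.2,0,-0.06],"turn":[0,0,0],"fingers":-1},{"slide":[-0.28,0,-0.09],"turn":[0,0,0],"fingers":-1}]'>/dev/null; python3 -m crank '[{"slide":[-0.06,0,-0.01],"turn":[0,0,0],"fingers":-1},{"slide":[-0.06,0,-0.01],"turn":[0,0,0],"fingers":-1},{"slide":[-0.06,0,-0.01],"turn":[0,0,0],"fingers":-1},{"slide":[-0.06,0,-0.01],"turn":[0,0,0],"fingers":-1}]'>/dev/null;  python3 -c "
from h import *
st();c=grab_frame('wrist');cv2.imwrite('pics/wrist10.png',c[:,:,::-1]);cv2.imwrite('pics/w10c.png',cv2.resize(c[110:250,250:390,::-1],None,fx=4.2,fy=4.2,interpolation=cv2.INTER_CUBIC))"
```

```text
t 17.2 C [62.9  1.8] z 195.2 push 0.19 side 0.09 fz -0.07
```

View pics/w10c.png

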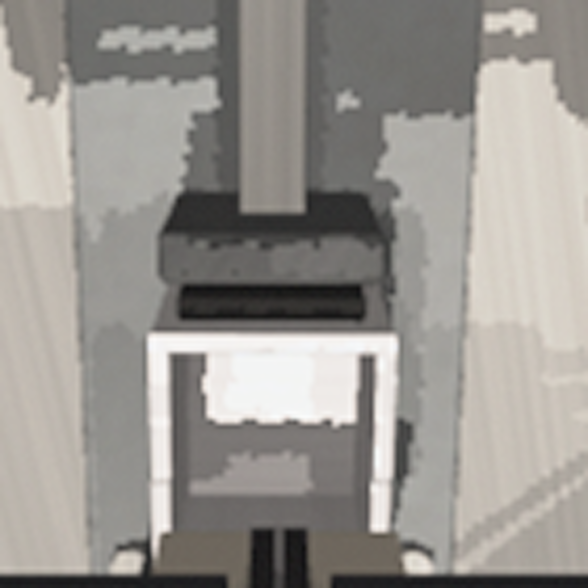

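Run:
```python
import cv2,numpy as np
a=cv2.imread('pics/wrist8.png');b=cv2.imread('pics/wrist10.png')
A=cv2.resize(a[135:180,285:350],None,fx=6,fy=6,interpolation=cv2.INTER_LANCZOS4)
B=cv2.resize(b[150:195,285:350],None,fx=6,fy=6,interpolation=cv2.INTER_LANCZOS4)
o=np.clip(np.hstack([A,B]).astype(float)*1.8,0,255).astype(np.uint8);cv2.imwrite('pics/cmp.png',o)
for im,r in((a,range(136,182)),(b,range(152,196))):
    print([int(im[y,300:310].mean()) for y in r])
```

```text
[96, 98, 101, 80, 45, 47, 48, 48, 47, 45, 55, 67, 73, 74, 73, 72, 72, 72, 71, 70, 71, 68, 52, 31, 26, 27, 28, 27, 37, 50, 51, 49, 48, 44, 85, 110, 109, 108, 108, 106, 107, 204, 242, 242, 243, 231]
[104, 106, 108, 95, 75, 72, 73, 75, 66, 50, 46, 47, 46, 55, 65, 68, 81, 96, 101, 100, 100, 101, 99, 100, 100, 72, 23, 26, 32, 44, 49, 43, 34, 27, 85, 111, 102, 188, 239, 242, 241, 235, 234, 239]
```

View pics/cmp.png

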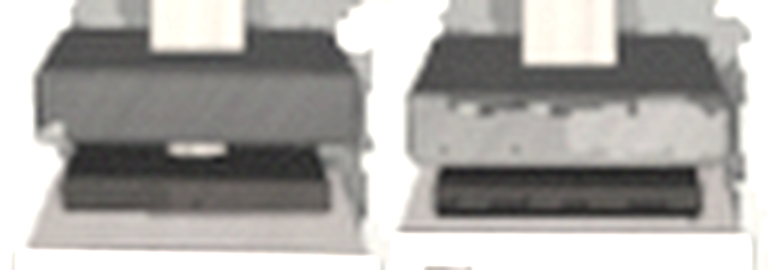

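Run:
```python
from h import *
def X(col,row,z,d=(0,0,0)):
    o,v=ray('wrist',(col,row));o=o+np.append(U*d[0]+V*d[1],d[2]);p=o+v*(z-o[2])/v[2];return inC(p)[0]*1000
d=(.0072,-.0022,.0041)
for nm,bf,pf,bt,tb,dd in(("before",145.8,163.8,139.2,176.7,d),("after",165.2,180.4,160.2,188.7,(0,0,0))):
    a=X(305,bf,.07,dd);p=X(305,pf,.073,dd);print(nm,"block back",X(305,bt,.07,dd),"block front",a,"pad front",p,"diff",p-a,"tin back",X(305,tb,.082,dd))
```

```text
before block back 19.750051277048357 block front 25.973981546092872 pad front 42.79204751778743 diff 16.81806597169456 tin back 53.361170207252655
after block back 31.892426400185297 block front 36.73698049717637 pad front 51.01330910717607 diff 14.276328609999702 tin back 56.77737276684384
```

The seam is closed to a hairline and the pad is compressed by about 2 to 2.5 mm (±1 mm), so it grips. To confirm this I do a gentle partial re-squeeze near the released position, where push reads true, to no more than about 12 N.

```bash
python3 -c "
from h import *
go(C(-.084,.000,.147),-100.3)"
python3 -m crank '[{"slide":[0.08,0.003,0.027],"turn":[0,0,0],"fingers":-1},{"slide":[0.16,0.003,0.054],"turn":[0,0,0],"fingers":-1},{"slide":[0.23,0.003,0.08],"turn":[0,0,0],"fingers":-1},{"slide":[0.28,0.003,0.095],"turn":[0,0,0],"fingers":-1},{"slide":[0.29,0.003,0.096],"turn":[0,0,0],"fingers":-1}]'>/dev/null; python3 -m crank '[{"slide":[0,0,0],"turn":[0,0,0],"fingers":-1},{"slide":[0,0,0],"turn":[0,0,0],"fingers":-1}]'>/dev/null;  python3 -c "
from h import *
st();go(C(-.0865,.000,.147),-100.3)"
```

```text
slide [ 0.2926 -0.0036  0.0966] turn [ 0.0002 -0.0002  0.    ] mm [146.3  -1.8  48.3]
t 17.83 C [-82.8   2.6] z 147.9 push 1.03 side 0.09 fz 0.49
slide [ 0.0074 -0.0053  0.0018] turn [ 0.     -0.     -0.0003] mm [ 3.7 -2.6  0.9]
```

```bash
python3 -m crank '[{"slide":[0.004,-0.005,0.001],"turn":[0,0,0],"fingers":-1},{"slide":[0.008,-0.005,0.001],"turn":[0,0,0],"fingers":-1},{"slide":[0.008,-0.005,0.001],"turn":[0,0,0],"fingers":-1}]'>/dev/null;  python3 -c "
from h import *
st()"
python3 -m crank '[{"slide":[0.003,0,0],"turn":[0,0,0],"fingers":-1},{"slide":[0.003,0,0],"turn":[0,0,0],"fingers":-1},{"slide":[0.003,0,0],"turn":[0,0,0],"fingers":-1}]'>/dev/null;  python3 -c "
from h import *
st()"
python3 -m crank '[{"slide":[0.003,0,0],"turn":[0,0,0],"fingers":-1},{"slide":[0.003,0,0],"turn":[0,0,0],"fingers":-1},{"slide":[0.003,0,0],"turn":[0,0,0],"fingers":-1}]'>/dev/null;  python3 -c "
from h import *
st()"
```

```text
t 18.08 C [-85.4  -0.2] z 147.6 push -0.25 side -0.39 fz -0.22
t 18.33 C [-87.1   0.1] z 147.4 push 0.16 side -0.53 fz -0.21
t 18.58 C [-87.9  -0. ] z 147.5 push 6.69 side 1.97 fz 1.35
```

```bash
python3 -m crank '[{"slide":[0.0015,0,0],"turn":[0,0,0],"fingers":-1},{"slide":[0.0015,0,0],"turn":[0,0,0],"fingers":-1},{"slide":[0.0015,0,0],"turn":[0,0,0],"fingers":-1}]'>/dev/null;  python3 -c "
from h import *
st()"
python3 -m crank '[{"slide":[0.001,0,0],"turn":[0,0,0],"fingers":-1},{"slide":[0.001,0,0],"turn":[0,0,0],"fingers":-1},{"slide":[0.001,0,0],"turn":[0,0,0],"fingers":-1}]'>/dev/null;  python3 -c "
from h import *
st()"
```

```text
t 18.83 C [-88.5  -0. ] z 147.6 push 6.66 side 1.71 fz 2.06
t 19.08 C [-88.8  -0. ] z 147.6 push 8.71 side 1.49 fz 3.72
```

```bash
python3 -m crank '[{"slide":[0.001,0,0],"turn":[0,0,0],"fingers":-1},{"slide":[0.001,0,0],"turn":[0,0,0],"fingers":-1},{"slide":[0.001,0,0],"turn":[0,0,0],"fingers":-1}]'>/dev/null;  python3 -c "
from h import *
st()"
python3 -m crank '[{"slide":[0.001,0,0],"turn":[0,0,0],"fingers":-1},{"slide":[0.001,0,0],"turn":[0,0,0],"fingers":-1},{"slide":[0.001,0,0],"turn":[0,0,0],"fingers":-1}]'>/dev/null;  python3 -c "
from h import *
st()
for i in range(3): c=grab_frame('side'); st()"
```

```text
t 19.33 C [-89.2  -0. ] z 147.7 push 8.65 side 3.5 fz 3.72
t 19.58 C [-89.6  -0.1] z 147.8 push 8.95 side 3.51 fz 5.04
t 19.63 C [-89.6  -0. ] z 147.8 push 8.86 side 3.9 fz 4.17
t 19.68 C [-89.6  -0.1] z 147.8 push 9.38 side 3.11 fz 3.85
t 19.73 C [-89.6  -0.1] z 147.8 push 8.43 side 3.43 fz 4.54
```

```bash
python3 -m crank '[{"slide":[0.001,0,0],"turn":[0,0,0],"fingers":-1},{"slide":[0.002,0,0],"turn":[0,0,0],"fingers":-1},{"slide":[0.002,0,0],"turn":[0,0,0],"fingers":-1}]'>/dev/null;  python3 -c "
from h import *
st()"
python3 -m crank '[{"slide":[0.001,0,0],"turn":[0,0,0],"fingers":-1},{"slide":[0.002,0,0],"turn":[0,0,0],"fingers":-1},{"slide":[0.002,0,0],"turn":[0,0,0],"fingers":-1}]'>/dev/null;  python3 -c "
from h import *
st()
for i in range(3): c=grab_frame('side'); st()"
```

```text
t 19.98 C [-90.4  -0.1] z 147.9 push 10.52 side 4.19 fz 5.83
t 20.23 C [-91.2  -0.2] z 148.0 push 12.04 side 5.32 fz 6.71
t 20.28 C [-91.2  -0.2] z 148.0 push 11.24 side 4.81 fz 5.85
t 20.33 C [-91.2  -0.2] z 148.1 push 12.07 side 4.56 fz 6.51
t 20.38 C [-91.2  -0.2] z 148.0 push 12.25 side 4.41 fz 6.05
```

```bash
python3 -m crank '[{"slide":[0.001,0,0],"turn":[0,0,0],"fingers":-1},{"slide":[0.001,0,0],"turn":[0,0,0],"fingers":-1}]'>/dev/null;  python3 -c "
from h import *
st()
for i in range(3): c=grab_frame('side'); st()"
```

```text
t 20.55 C [-91.6  -0.3] z 148.1 push 12.13 side 4.16 fz 6.6
t 20.6 C [-91.6  -0.3] z 148.1 push 12.12 side 4.91 fz 7.01
t 20.65 C [-91.6  -0.2] z 148.1 push 12.07 side 4.75 fz 7.19
t 20.7 C [-91.6  -0.3] z 148.1 push 12.18 side 4.2 fz 7.91
```

The push is steady at 12.1 N, about 12.5 N counting the drag, which is inside the 12–14 N window and clearly stiff. I release and retreat.

```bash
python3 -m crank '[{"slide":[-0.012,0,0],"turn":[0,0,0],"fingers":-1},{"slide":[-0.03,0,0],"turn":[0,0,0],"fingers":-1},{"slide":[-0.1,0,-0.03],"turn":[0,0,0],"fingers":-1},{"slide":[-0.18,0,-0.06],"turn":[0,0,0],"fingers":-1},{"slide":[-0.26,0,-0.09],"turn":[0,0,0],"fingers":-1}]'>/dev/null; python3 -m crank '[{"slide":[-0.06,0,-0.01],"turn":[0,0,0],"fingers":-1},{"slide":[-0.06,0,-0.01],"turn":[0,0,0],"fingers":-1},{"slide":[-0.06,0,-0.01],"turn":[0,0,0],"fingers":-1},{"slide":[-0.06,0,-0.01],"turn":[0,0,0],"fingers":-1}]'>/dev/null;  python3 -c "
from h import *
st();c=grab_frame('wrist');cv2.imwrite('pics/wrist11.png',c[:,:,::-1]);cv2.imwrite('pics/w11c.png',cv2.resize(c[110:250,250:390,::-1],None,fx=4.2,fy=4.2,interpolation=cv2.INTER_CUBIC))
print([int(c[y,300:310].mean()) for y in range(150,196)])"
```

```text
t 21.45 C [64.3  0.6] z 196.2 push -1.06 side 0.37 fz 0.05
[100, 101, 102, 100, 82, 60, 62, 62, 61, 54, 47, 47, 46, 49, 60, 70, 74, 84, 97, 101, 101, 100, 101, 102, 100, 76, 36, 26, 28, 41, 49, 45, 36, 27, 68, 101, 101, 165, 234, 243, 242, 235, 232, 237, 237, 238]
```

View pics/w11c.png

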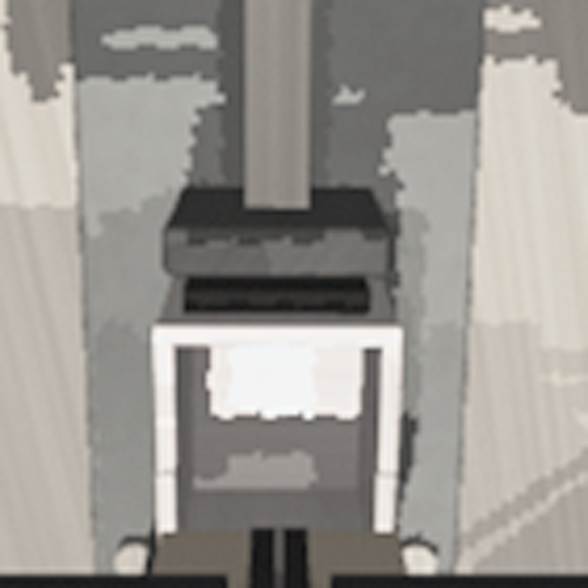

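```bash
python3 - <<'E'
from h import *
X=lambda r,z:inC(plane('wrist',(305,r),z))[0]*1000
a,p=X(163.5,.07),X(178.5,.073);print("block front",a,"pad",p,"diff",p-a,"tin back",X(186.7,.082))
E
python3 -m crank '[{"slide":[-0.08,0,-0.06],"turn":[0,0,0],"fingers":-1},{"slide":[-0.16,0,-0.12],"turn":[0,0,0],"fingers":-1},{"slide":[-0.24,0,-0.15],"turn":[0,0,0],"fingers":-1},{"slide":[-0.3,0,-0.15],"turn":[0,0,0],"fingers":-1},{"slide":[-0.3,0,-0.15],"turn":[0,0,0],"fingers":-1}]'; python3 -c "
from h import *
for n in('top','side'):
  c=grab_frame(n);cv2.imwrite('pics/%s12.png'%n,c[:,:,::-1])
c=cv2.imread('pics/top12.png');cv2.imwrite('pics/t12c.png',cv2.resize(c[145:310,280:460],None,fx=3.6,fy=3.6,interpolation=cv2.INTER_CUBIC))"
```

```text
block front 36.7151387415974 pad 50.80592656798659 diff 14.090787826389189 tin back 56.5259577062023
t: 21.92
eef_pos: [0.5704, 0.1965, 0.2728]
ee_rot: [-3.139, 0.002, -1.749]
force: [0.2, -1.0, -0.1]
width: 0.0
```

View pics/t12c.png

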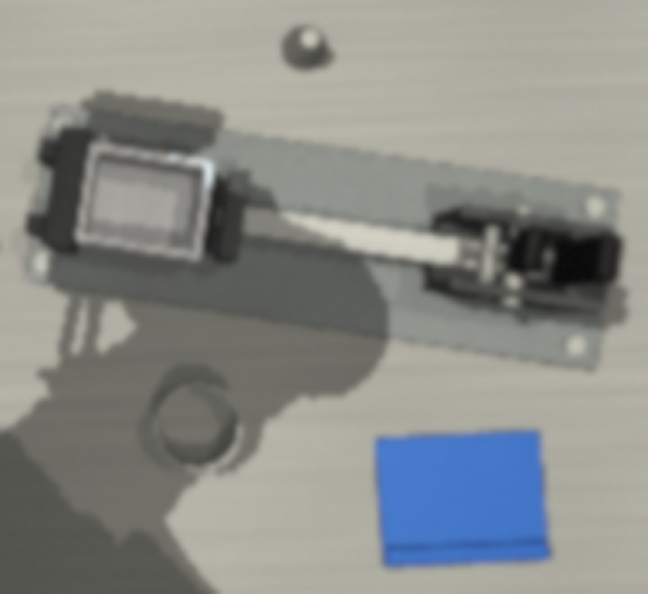

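View pics/side12.png

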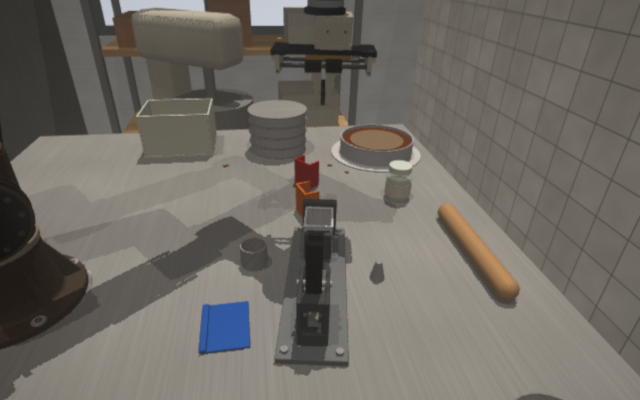

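The top view shows the tin closed with no seam, pad against its back at (215,215), the trigger back at its starting place, and the cutter, scraper and nozzle unmoved. Handing in.

```bash
python3 -c "
from station import *
print(job_done())"
```

```text
the job is handed in; nothing more can be done
None
```

The loose tin half stands in the clamp, in line with the rear half, and the jaw has closed the tin and grips it. The job was handed in after about 22 s of the 72 s allowed, and no verdict came back.

**What I did:** I set the half down with about a 2 mm seam, open side towards the rear half. I then worked the trigger with the closed fingertips:
- **Squeezes 1–3:** full.
- **Squeeze 4:** nearly full.
- **Squeeze 5:** stiffened to about 11.6 N by the end and closed the tin.
- **Squeeze 6:** a short partial one, stopped when the push held at 12.1 N (about 12.5 N counting the drag on the finger rest).

**Last checks:**
- **Tin:** the seam is shut and the rims are in line.
- **Grip:** by the push rule it is about 8–9 N, which is firm but below the "good" 11 N. Pad compression, measured from pictures, was about 2.7 mm (±1), or about 16 N. The two disagree somewhat, but both lie between the firm limit of 6 N and the denting limit of 21 N.
- **Trigger and surroundings:** the trigger is back at rest, and the cutter, scraper and nozzle look unmoved in the top and side views. The robot is clear of everything.

**Open doubts:** the sixth squeeze began moving the trigger at only about 7–9 N before it stiffened, softer than I expected after the fifth. The pad position looked the same before and after it, so I could not see how much it added. Dents could not be checked directly.

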